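# Slide a pocket torch home on its charging cradle

### The arm

A 7-joint arm with a two-finger parallel gripper is mounted at the origin on the work surface. World frame = base frame: x ahead of the robot, y to its left, z up, the work surface at z = 0. Lengths are in m, angles in rad, forces in N, time in s.
With the tool pointing down it reaches from about 0.4 to 0.85 m from the base axis. Payload 10.4 kg.
Tool frame: the origin (TCP) lies midway between the tips of the shut fingers; the grasp point (between the pads) lies 19 mm behind it; z points along the fingers, y is the line along which they close (so a half turn about z gives the same grasp; the last joint's range is limited). The gripper opens to 87 mm and grips with 3 to 60 N. Pads are 19 mm wide; open, the fingers measure 117 mm over their backs; the gripper's body (75 mm by 190 mm) begins 51 mm behind the grasp point.
Start: joints at [-1.305, 0.332, -0.065, 1.46, 0.022, 1.35, -0.088], TCP at [0.178, 0.599, 0.223] pointing down, gripper open.
Joint ranges: [-2.6, 2.6], [-0.5, 2.12], [-1.47, 1.34], [0.16, 2.42], [-1.27, 4.41], [0.06, 2.06], [-2.6, 2.6]. Speed limits (rad/s): [2.22, 2.22, 2.79, 2.79, 3.14, 3.14, 3.14].

### API

Orientations are given as a unit quaternion [x, y, z, w].
In Python, from plant import robot gives the robot as it stands. The module is installed in compiled form; this text tells all that it offers.
- The arm moves only by the shell command python3 -m jog 'ROWS' [OPENING] [FORCE]. ROWS is JSON, a list of rows, each an object of numbers: "dx", "dy", "dz": the shift along the world's x, y, z in m; "roll": the turn about the world's z in degrees. A call has exactly 10 rows; each row shifts and turns the commanded pose from where the row before left it; what a row does not reach is not made up. A row lasts 1/8 s, in which the tool goes at most 62.5 mm and 10.7 degrees, less where a joint would pass 70% of its speed; a pose out of reach is approached as far as the arm can. A call is refused whole if a number of a shift passes 0.0625 or a number of a turn 10.7, either way. A call with a gripper value outside its range is refused whole. OPENING is the closure, from 0 (fully open) to 1 (shut), set as the call begins (- or left out, the last holds). The fingers move at their own pace and stop on an object; FORCE is the grip in N (left out, the last holds). Time passes only in rows, so rows that do not move let the fingers close, or fill a call up. It gives the time, the measured TCP pose, the force, the opening and the grip force at its end, in the units of the state.
- robot.state(): the state, without advancing time (a new reading comes with each control period).
- robot.snapshot(name): name is "side" or "top" or "wrist"; returns a dict with "img" (480x640x3 uint8, red, green, blue), "K" (3x3 intrinsics, pixels), "T" (4x4, takes a point from camera to world coordinates). Camera axes: x right, y up, looking along -z (the intrinsics and any distortion apply to the point x, -y, -z); pixel columns grow to the right and rows downward; lengths in m; the calibration is good to about 2 mm. A picture is of the moment at which its call begins. There is no depth.
- robot.hand_in(): hands the job in; it is judged then, once.
Trained networks look in the newest picture that a camera, given by its name, has taken for a name from the list of things; names that differ only in an ending like _2 or _b are one class to them, and where a whole thing is asked for, a point or a joint stands for the part that bears it (a point fixed in the world has none). Each returns a list of dicts, best first, with "score" (0 to 1); they miss things now and then, are a little off and sometimes report something else, mostly with a low value. They report only what shows in the picture. A call takes as long as a camera call. They do not tell look-alikes from the thing itself.
- robot.boxes_of(name, camera): "position" ([column, row] as shares, 0 to 1, of the picture: columns of its width, rows of its height, amid what is visible of it).
- robot.masks_of(name, camera): "mask" (480x640 bool, what is visible of it) and "position" ([column, row] as shares, 0 to 1, of the picture: columns of its width, rows of its height, amid what is visible of it).
The state is a dict: "clock": time; "joint_positions": joint angles; "joint_velocities": joint speeds; "joint_torque": joint torques, N m; "tool_pos": TCP position; "eef_rot": TCP orientation; "wrist_force": force on the tool from outside, world axes, zero at the start; "ft_torque": the same for the moment, N m; "gripper_width": finger opening in m; "grasp_force": force on a finger pad.
Only numpy, scipy, OpenCV 4.12 (cv2) and the standard library are available. Lean on these libraries where they do the work, as an engineer would, in place of code of your own. Each camera call takes 0.05 s, during which the arm holds its last target. There are 200 camera calls.

### The job

Put the red pocket torch on charge: lay it in the V-groove of the charging cradle, short of the brass bridge and with its copper tail towards the contact block, then push it along the groove under the bridge until its tail meets the block, and on with the block until that comes up firm against its inner stop. Hold it there with a light, steady push for about a second, never pressing hard, then let go and leave it touching the block. Leave the blue torch and everything else alone.

Things in the scene. Friction and masses are not known exactly. Their poses are not given: they have to be found in the camera images.
- red_torch_mid (a point): Centre (on the axis) of the red torch, the one to charge: a plain cylinder 18 mm in diameter, 150 mm long, about 0.1 kg, lying level. Its y axis runs from the tail (copper cap 14 mm long, flat face 75 mm to -y) to the head (34 mm of bright steel with glass lens, face 75 mm to +y). At the start its axis is 21 mm above the table, and 80 mm of its middle is free underneath and beside for fingers.
- red_torch_tail (a point): Centre of the flat copper tail face of the red torch, on its axis.
- blue_torch_mid (a point): Centre of the blue torch, same size and build, lying parallel to the red one in the other place of the rest, 94 mm from it. Not to be touched.
- rest: Wooden torch rest fixed to the table: board 150 x 180 x 6 mm with two torch places along y, at x = -47 and +47 mm, each of two cork saddles (12 mm wide, at y = -50 and +50 mm, tops 16 mm above the table). Origin: centre of the underside, on the table. Which torch lies in which place varies.
- dock: Pale wood charging cradle fixed to the table, 50 mm wide (x), from y = +80 to -195 mm. Origin: on the table under the groove's line. A 90 degree V-groove runs along y at x = 0 (y = +80 to +32 and -32 to -98 mm), rims 20 mm and bottom edge 12 mm above the table; a seated torch has its axis at 24.7 mm, its top at 33.7 mm. Contact block at the -y end; push towards -y.
- groove_lay (a point): Good place for the torch's middle when laying it in: on a seated torch's axis, 24.7 mm high, at y = +6 mm in the cradle's frame, axes as the cradle's. Below it is a finger cut-out across the cradle's whole width, y = +32 to -32 mm, floor 8 mm above the table. The tail then lies 13 mm short of the bridge.
- bridge_top (a point): Middle of the top of the brass bridge over the groove, 48 mm above the table, at y = -87 mm of the cradle. 10 mm wide along the groove (y = -82 to -92 mm); opening 32 mm wide, underside 44 mm above the table. A torch can be laid in from above only with its tail at y above -82 mm, then slides under the bridge.
- contact_face (a point): Centre of the copper face of the black contact block (34 wide, 32 long, top 43 mm above the table), at a seated torch's axis height, looking to the cradle's +y; at the start at y = -105 to -149 mm. The block runs easily (about 1 N) towards -y for 4 to 24 mm, then stops firm at a place that cannot be seen, only felt (face at y = -129 to -153 mm). It stays where it is left, no spring.
- contact: The black contact block as a body; origin 12.7 mm below the centre of its copper face. Once it is firm, a light push is 3 to 8 N on it; over 12 N harms the contacts. Sliding the torch in the groove takes 1 to 2 N besides.
- remote: Black remote control, 46 x 165 x 18 mm, loose on the table beyond the cradle and the rest. Not to be disturbed.
- mug: Blue mug, 80 mm across, 90 mm high, loose. Not to be disturbed.
- bowl: White bowl, 130 mm across, 45 mm high, loose. Not to be disturbed.
- notebook: Grey notebook, 100 x 140 x 16 mm, loose. Not to be disturbed.
- red_torch: The red torch as a body, same axes; its origin lies on its skin, 9 mm from the axis, half-way along.
There are look-alikes about, which are no part of the job. Leave any brown, pink or turquoise look-alike of the red_torch alone.

How it is judged:
By the outcome, as a careful person would: the job done as asked, in the order asked, and still so for the second after the job is handed in, with the robot touching nothing.
It also fails if it takes over 69 s, if anything falls off the work surface, if the arm or the gripper's body presses on something with over 40 N, if the wrist force passes 120 N, or if a joint passes its speed limit or range.

## Working session

There is one attempt and no reset: what is moved stays moved. The work goes in short steps, Python scripts to look and compute and a shell command to move; the robot and the scene stay as the last step left them, time stands still between calls to the robot, and variables do not carry over. Pictures are saved under pics/ and viewed, at most 13 in all, crops included, and the job is handed in when it is done.

```bash
mkdir -p pics
cat > h.py <<'E'
import numpy as np, cv2
from plant import robot
def ray(s,u,v):
    K,T=np.array(s["K"]),np.array(s["T"])
    d=np.linalg.inv(K)@[u,v,1]; d=np.array([d[0],-d[1],-d[2]])
    return T[:3,3],T[:3,:3]@d
def at(s,u,v,z):
    o,d=ray(s,u,v); return o+d*(z-o[2])/d[2]
def proj(s,p):
    K,T=np.array(s["K"]),np.array(s["T"])
    c=T[:3,:3].T@(np.array(p)-T[:3,3]); q=K@[c[0],-c[1],-c[2]]; return q[:2]/q[2]
def save(s,n): cv2.imwrite("pics/"+n+".png",s["img"][:,:,::-1])
E
python3 - <<'E'
from h import *
np.set_printoptions(precision=4,suppress=True)
for c in ("top","side"):
    s=robot.snapshot(c); save(s,c+"0"); print(c,s.keys(),s["K"],s["T"])
    for n,z in (("red_torch_mid",.021),("blue_torch_mid",.021),("red_torch_tail",.021),("rest",0.006),("dock",.02),("bridge_top",.048),("contact_face",.0247),("contact",.043)):
        for r in robot.boxes_of(n,c)[:4]:
            u,v=r["position"][0]*640,r["position"][1]*480
            print(n,round(r["score"],2),round(u),round(v),at(s,u,v,z))
print(robot.state())
E
```

```text
top dict_keys(['img', 'K', 'T']) [[444.2822   0.     313.2632]
 [  0.     444.2822 232.3986]
 [  0.       0.       1.    ]] [[-0.0061  0.9849 -0.1727  0.3394]
 [-1.     -0.0058  0.0022  0.0307]
 [ 0.0012  0.1727  0.985   1.2368]
 [ 0.      0.      0.      1.    ]]
red_torch_mid 0.8 423 319 [ 0.3133 -0.2662  0.021 ]
red_torch_mid 0.76 395 264 [ 0.4624 -0.1958  0.021 ]
red_torch_mid 0.73 480 246 [ 0.5109 -0.4327  0.021 ]
red_torch_mid 0.56 326 306 [ 0.3493 -0.0044  0.021 ]
blue_torch_mid 0.78 393 234 [ 0.5481 -0.1936  0.021 ]
red_torch_tail 0.93 475 247 [ 0.51   -0.4189  0.021 ]
red_torch_tail 0.88 328 303 [ 0.3583 -0.0117  0.021 ]
red_torch_tail 0.74 427 320 [ 0.3111 -0.2751  0.021 ]
red_torch_tail 0.65 397 265 [ 0.4601 -0.2016  0.021 ]
rest 0.8 389 246 [ 0.515  -0.1841  0.006 ]
dock 0.7 269 245 [0.5186 0.1517 0.02  ]
dock 0.16 389 233 [ 0.549  -0.1835  0.02  ]
bridge_top 0.71 269 245 [0.5135 0.1475 0.048 ]
contact_face 0.65 299 241 [0.5269 0.0669 0.0247]
contact_face 0.15 427 163 [ 0.7513 -0.2964  0.0247]
contact 0.67 299 240 [0.5274 0.0664 0.043 ]
side dict_keys(['img', 'K', 'T']) [
[... 841 characters left out ...]
2  ]
bridge_top 0.88 289 223 [0.5066 0.104  0.048 ]
contact_face 0.61 303 238 [0.5267 0.0715 0.0247]
contact 0.54 305 239 [0.5238 0.0525 0.043 ]
{'clock': 0.9, 'joint_positions': array([-1.3046,  0.3322, -0.0647,  1.4601,  0.0216,  1.3499, -0.0885]), 'joint_velocities': array([-0.0001,  0.0004,  0.0012,  0.0004, -0.0012, -0.001 ,  0.0015]), 'joint_torque': array([ -0.0009, -62.3033,   0.0236, -39.0128,  -0.0613,   0.0312,
         0.    ]), 'tool_pos': array([0.178 , 0.5991, 0.2226]), 'eef_rot': array([ 0.1439,  0.9896,  0.0001, -0.    ]), 'wrist_force': array([-0.6088,  0.5183, -0.5374]), 'ft_torque': array([0.0317, 0.0005, 0.0681]), 'grasp_force': 0.0, 'gripper_width': 0.08681743356693736}
```

View pics/top0.png

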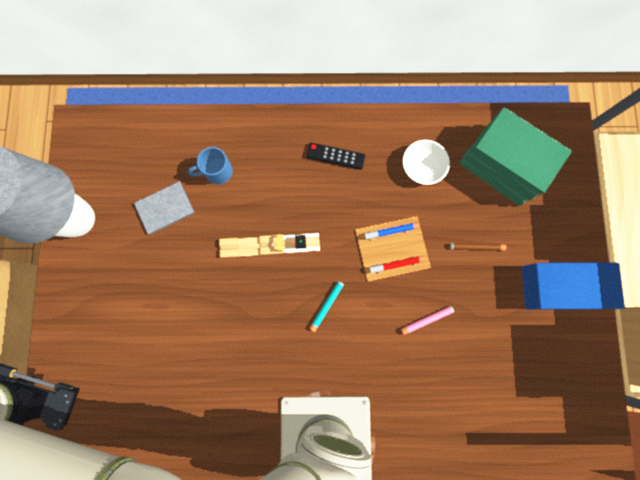

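View pics/side0.png

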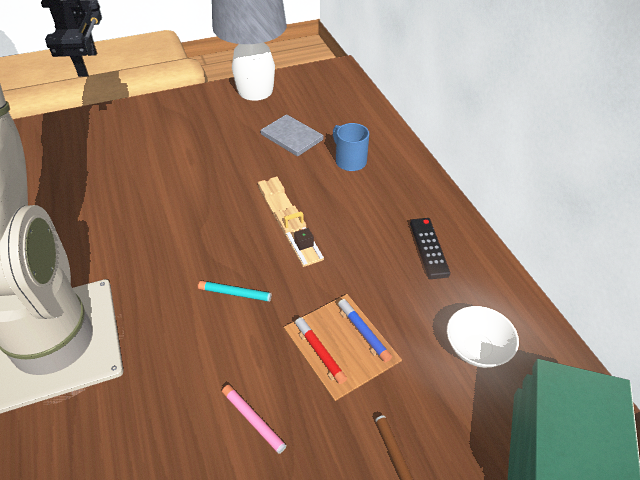

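The top view shows the red torch in the rest at (395,264), with its copper tail on the right (423,261) towards world -y. The cradle is at (269,245), with its contact block on the right at (300,241).

Things that could be taken for the red torch are pink at (427,320), turquoise at (326,306), brown at (478,246) and blue at (393,231). I choose the red one in the rest at (395,264).

Run:
```python
from h import *
np.set_printoptions(precision=4,suppress=True)
for c in ("top","side"):
    s=robot.snapshot(c); im=s["img"]; hsv=cv2.cvtColor(im,cv2.COLOR_RGB2HSV)
    ctr=(395,264) if c=="top" else (321,350)
    red=(((hsv[...,0]<6)|(hsv[...,0]>174))&(hsv[...,1]>200)&(hsv[...,2]>130))
    n,l,st,ce=cv2.connectedComponentsWithStats(red.astype(np.uint8))
    for i in range(1,n):
        if st[i,4]>60: print(c,"red comp",st[i],ce[i])
    for nm,z,ref in (("red_torch_mid",.023,ctr),("blue_torch_mid",.023,None),("dock",.02,None),("contact",.043,None),("bridge_top",.048,None),("rest",.006,None)):
        ms=robot.masks_of(nm,c)
        if ref: ms=sorted(ms,key=lambda r:np.hypot(r["position"][0]*640-ref[0],r["position"][1]*480-ref[1]))
        if not ms: continue
        m=ms[0]["mask"]; v,u=np.nonzero(m)
        P=np.array([at(s,a,b,z)[:2] for a,b in zip(u,v)])
        (cx,cy),(w,h),a=cv2.minAreaRect((P*1000).astype(np.float32))
        w_,V=np.linalg.eigh(np.cov(P.T)); d=V[:,1]*np.sign(V[1,1])
        print(c,nm,round(ms[0]["score"],2),m.sum(),"rect",round(cx,1),round(cy,1),round(w,1),round(h,1),round(a,1),"mean",P.mean(0),"axis deg from +y to -x",np.degrees(np.arctan2(-d[0],d[1])))
    if c=="top":
        a=cv2.resize(im[210:285,345:445],(532,400),interpolation=cv2.INTER_CUBIC)
        b=cv2.resize(im[225:270,210:330],(532,200),interpolation=cv2.INTER_CUBIC)
        cv2.imwrite("pics/crop1.png",np.vstack([a,b])[:,:,::-1])
```

```text
top red comp [384 257  35  13 197] [401.2843 262.8122]
top red_torch_mid 0.54 404 rect 463.2 -200.8 21.9 153.3 12.1 mean [ 0.4625 -0.1989] axis deg from +y to -x 11.617930639020868
top blue_torch_mid 0.88 345 rect 556.4 -189.5 18.0 152.7 11.9 mean [ 0.5567 -0.1905] axis deg from +y to -x 11.951972656530828
top dock 0.56 1826 rect 519.0 148.1 52.9 272.1 3.7 mean [0.5184 0.1492] axis deg from +y to -x 3.531989548825563
top contact 0.46 125 rect 525.2 64.2 27.2 33.1 89.8 mean [0.5246 0.0636] axis deg from +y to -x -75.36660185983281
top bridge_top 0.72 1695 rect 514.3 146.7 50.5 268.0 3.6 mean [0.5133 0.1478] axis deg from +y to -x 3.0517985457278716
top rest 0.57 2744 rect 509.2 -193.6 151.8 183.0 11.4 mean [ 0.5079 -0.1925] axis deg from +y to -x 5.029740937095983
side red comp [305 330  36  46 418] [322.3014 352.933 ]
side red_torch_mid 0.86 789 rect 463.8 -197.2 21.3 158.9 12.1 mean [ 0.464  -0.1999] axis deg from +y to -x 11.863203159685927
side blue_torch_mid 0.95 754 rect 557.5 -186.6 21.5 157.2 11.5 mean [ 0.558 -0.19 ] axis deg from +y to -x 11.645756170768054
side dock 0.57 2060 rect 520.9 146.5 59.0 287.3 4.2 mean [0.5183 0.1374] axis deg from +y to -x 3.627567868963327
side contact 0.52 326 rect 521.9 54.7 55.9 41.7 89.9 mean [0.5224 0.0538] axis deg from +y to -x -21.250166403538348
side bridge_top 0.61 2211 rect 513.4 120.1 60.2 281.3 4.1 mean [0.5106 0.1106] axis deg from +y to -x 3.5411035257289423
side rest 0.68 5230 rect 511.3 -191.2 154.2 182.4 11.9 mean [ 0.5075 -0.1988] axis deg from +y to -x 10.62726617953867
```

View pics/crop1.png

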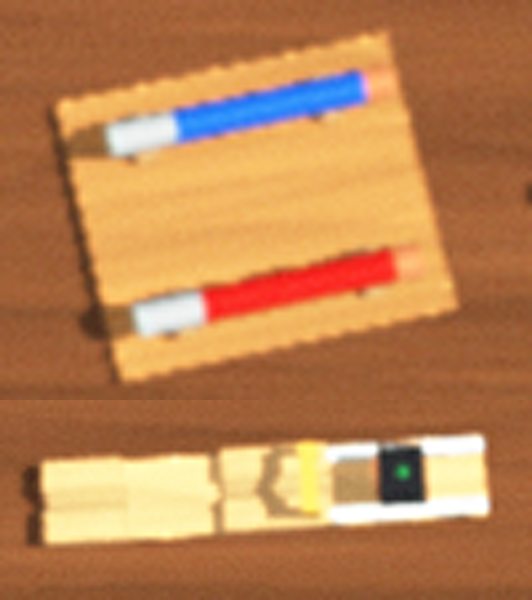

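The crop confirms the red torch: copper tail on the right and steel head on the left. It is at about (0.463,-0.199), at 11.8°. The cradle is at 3.6°, with the lay point at about (0.515,0.211). I'll move via the cradle so I can look at it on the way.

```bash
python3 -m jog '[{"dx":0.033,"dy":-0.038,"roll":-6.2},{"dx":0.033,"dy":-0.038,"roll":-6.2},{"dx":0.033,"dy":-0.038,"roll":-6.2},{"dx":0.033,"dy":-0.038,"roll":-6.2},{"dx":0.033,"dy":-0.038,"roll":-6.2},{"dx":0.033,"dy":-0.038,"roll":-6.2},{"dx":0.033,"dy":-0.038,"roll":-6.2},{"dx":0.033,"dy":-0.038,"roll":-6.2},{"dx":0.033,"dy":-0.038,"roll":-6.2},{"dx":0.033,"dy":-0.038,"roll":-6.2}]' 0 30
python3 - <<'E'
from h import *
np.set_printoptions(precision=4,suppress=True)
s=robot.snapshot("wrist"); save(s,"w1"); print(s["K"],s["T"],s["img"].shape)
for n,z in (("dock",.02),("contact_face",.0247),("bridge_top",.048),("contact",.043)):
    for r in robot.boxes_of(n,"wrist")[:2]:
        u,v=r["position"][0]*640,r["position"][1]*480; print(n,r["score"],u,v,at(s,u,v,z))
st=robot.state(); print(st["clock"],st["tool_pos"],st["eef_rot"])
E
```

```text
[[424.4056   0.     322.1085]
 [  0.     424.4056 243.1817]
 [  0.       0.       1.    ]] [[ 0.2838 -0.9278 -0.2421  0.1119]
 [ 0.9589  0.2745  0.0723  0.6195]
 [-0.0006 -0.2526  0.9676  0.3837]
 [ 0.      0.      0.      1.    ]] (480, 640, 3)
1.85 [0.178  0.5992 0.2226] [ 0.1439  0.9896  0.0001 -0.    ]invalid input
```

View pics/w1.png

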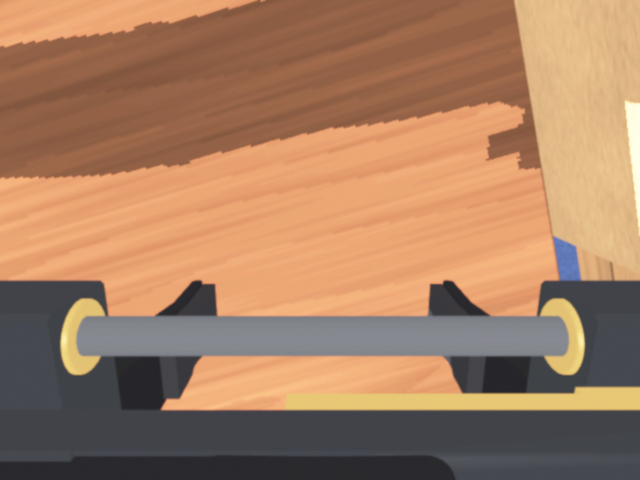

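The picture shows only bare table between the fingers, because the call was refused and the arm didn't move. Each row probably needs all four keys.

```bash
python3 -m jog '[{"dx":0.033,"dy":-0.038,"dz":0,"roll":-6.2},{"dx":0.033,"dy":-0.038,"dz":0,"roll":-6.2},{"dx":0.033,"dy":-0.038,"dz":0,"roll":-6.2},{"dx":0.033,"dy":-0.038,"dz":0,"roll":-6.2},{"dx":0.033,"dy":-0.038,"dz":0,"roll":-6.2},{"dx":0.033,"dy":-0.038,"dz":0,"roll":-6.2},{"dx":0.033,"dy":-0.038,"dz":0,"roll":-6.2},{"dx":0.033,"dy":-0.038,"dz":0,"roll":-6.2},{"dx":0.033,"dy":-0.038,"dz":0,"roll":-6.2},{"dx":0.033,"dy":-0.038,"dz":0,"roll":-6.2}]' 0 30
```

```text
clock: 3.1
tool_pos: [0.5089, 0.2179, 0.2228]
eef_rot: [0.634, 0.773, 0.0, 0.0]
wrist_force: [0.5, 0.5, -0.0]
gripper_width: 0.0868
grasp_force: 0.0
```

Run:
```python
from h import *
np.set_printoptions(precision=4,suppress=True)
s=robot.snapshot("wrist"); save(s,"w2"); np.savez("w2",**s); print(s["T"])
for n,z in (("dock",.02),("contact_face",.0247),("bridge_top",.048),("contact",.043)):
    for r in robot.boxes_of(n,"wrist")[:2]:
        u,v=r["position"][0]*640,r["position"][1]*480; print(n,r["score"],u,v,at(s,u,v,z))
```

```text
[[ 0.9806 -0.1898 -0.0499  0.4953]
 [ 0.1963  0.9487  0.2479  0.2861]
 [ 0.0003 -0.2529  0.9675  0.384 ]
 [ 0.      0.      0.      1.    ]]
dock 0.78 320.128 237.696 [0.5114 0.1974 0.02  ]
contact_face 0.66 307.072 373.68 [0.525  0.0654 0.0247]
bridge_top 0.81 328.896 238.07999999999998 [0.5172 0.2053 0.048 ]
contact 0.58 310.71999999999997 376.08 [0.5272 0.0748 0.043 ]
```

View pics/w2.png

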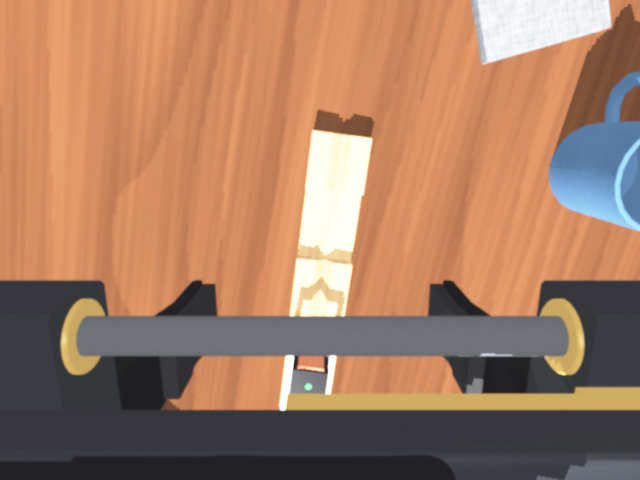

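The wrist view shows the cradle with its +y end corners at (313,130) and (372,137), and the contact block below at (310,380). I'll refine the cradle frame from its edges.

Run:
```python
from h import *
np.set_printoptions(precision=4,suppress=True)
s=dict(np.load("w2.npz")); im=s["img"].astype(int)
g=(im[...,2]>150)&(im[...,0]>220)
L=[];R=[]
for v in list(range(145,240,5))+list(range(268,285,4)):
    u=np.nonzero(g[v,280:400])[0]+280
    L.append(at(s,u[0]-.5,v,.02)); R.append(at(s,u[-1]+.5,v,.02))
L,R=np.array(L),np.array(R); M=(L+R)/2
print("width",np.linalg.norm(L-R,axis=1).mean())
for n,P in(("L",L),("R",R),("M",M)):
    p=np.polyfit(P[:,1],P[:,0],1); print(n,"deg",np.degrees(np.arctan(-p[0])),"x at y=.21",np.polyval(p,.2114), "res",np.std(P[:,0]-np.polyval(p,P[:,1])))
# top edge
E=[]
for u in range(318,369,5):
    v=np.nonzero(g[100:200,u])[0][0]+100; E.append(at(s,u,v-.5,.02))
print("end",np.array(E).mean(0)); E=np.array(E); print(np.degrees(np.polyfit(E[:,0],E[:,1],1)[0]))
# cutout edge
for u in (318,325,335,345):
    col=g[225:275,u]; print(u,[i+225 for i in np.nonzero(np.diff(col.astype(int)))[0]])
```

```text
width 0.05060952973330459
L deg 3.8722415970391793 x at y=.21 0.4914757756041885 res 0.00033621636217891264
R deg 3.6911483750835354 x at y=.21 0.5417166269582127 res 0.0007871400232056354
M deg 3.783696383258724 x at y=.21 0.5166045360753789 res 0.00032458847117228126
end [0.5127 0.2883 0.02  ]
3.5131958455756127
318 [np.int64(248), np.int64(258)]
325 []
335 [np.int64(258), np.int64(261)]
345 [np.int64(259), np.int64(263)]
```

```bash
python3 -m jog '[{"dx":-0.0045,"dy":-0.0415,"dz":-0.009,"roll":0},{"dx":-0.0045,"dy":-0.0415,"dz":-0.009,"roll":0},{"dx":-0.0045,"dy":-0.0415,"dz":-0.009,"roll":0},{"dx":-0.0045,"dy":-0.0415,"dz":-0.009,"roll":0},{"dx":-0.0045,"dy":-0.0415,"dz":-0.009,"roll":0},{"dx":-0.0045,"dy":-0.0415,"dz":-0.009,"roll":0},{"dx":-0.0045,"dy":-0.0415,"dz":-0.009,"roll":0},{"dx":-0.0045,"dy":-0.0415,"dz":-0.009,"roll":0},{"dx":-0.0045,"dy":-0.0415,"dz":-0.009,"roll":0},{"dx":-0.0045,"dy":-0.0415,"dz":-0.009,"roll":0}]' 0 30
python3 - <<'E'
from h import *
s=robot.snapshot("wrist"); save(s,"w3"); np.savez("w3",**s)
for r in robot.masks_of("red_torch_mid","wrist")[:2]:
    print(r["score"],r["position"][0]*640,r["position"][1]*480)
E
```

```text
clock: 4.6
tool_pos: [0.4634, -0.1954, 0.1325]
eef_rot: [0.632, 0.775, 0.001, 0.0]
wrist_force: [1.2, 0.5, -1.3]
gripper_width: 0.0874
grasp_force: 0.0
0.84 318.976 219.12
0.68 69.568 242.68800000000002
```

View pics/w3.png

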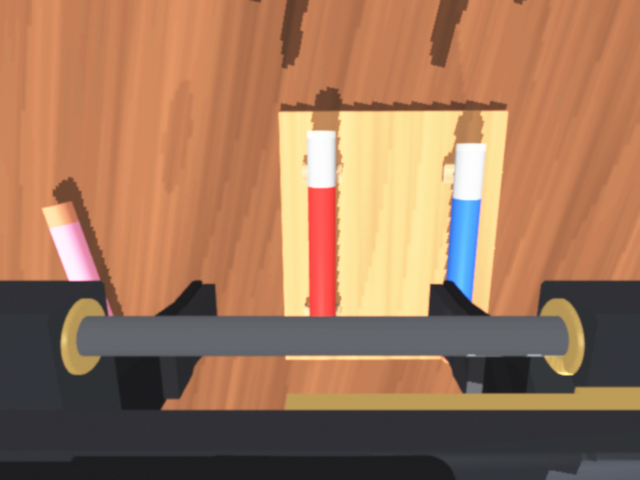

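The red torch lies midway between the fingers, with its head at (322,131) and its body down to (322,315). The blue torch is clear at (465,220).

Run:
```python
from h import *
np.set_printoptions(precision=4,suppress=True)
s=dict(np.load("w3.npz")); im=s["img"].astype(int)
red=(im[...,0]>150)&(im[...,1]<70)&(im[...,2]<70)
C=[];
for v in range(195,310,5):
    u=np.nonzero(red[v,290:350])[0]+290; C.append(at(s,u.mean(),v,.024))
C=np.array(C); p=np.polyfit(C[:,1],C[:,0],1); a=np.arctan(-p[0])
h=at(s,322,131,.028); b=at(s,322,187,.03); d=np.array([-np.sin(a),np.cos(a)])
print("deg",np.degrees(a),"head",h,"mid",h[:2]-.075*d,"headband",b,b[:2]-.041*d,"x at y=-.199",np.polyval(p,-.199))
st=robot.state(); q=st["eef_rot"]; print(st["tool_pos"],np.degrees(np.arctan2(2*q[1]**2-1,2*q[0]*q[1])))
```

```text
deg 12.073652392087311 head [ 0.4491 -0.1265  0.028 ] mid [ 0.4648 -0.1999] headband [ 0.456  -0.1594  0.03  ] [ 0.4645 -0.1995] x at y=-.199 0.47124932718599455
[ 0.4618 -0.1986  0.1321] 11.288762962195285
```

```bash
python3 -m jog '[{"dx":0.001,"dy":0,"dz":-0.015,"roll":0.7},{"dx":0,"dy":0,"dz":-0.015,"roll":0},{"dx":0,"dy":0,"dz":-0.015,"roll":0},{"dx":0,"dy":0,"dz":-0.015,"roll":0},{"dx":0,"dy":0,"dz":-0.015,"roll":0},{"dx":0,"dy":0,"dz":-0.015,"roll":0},{"dx":0,"dy":0,"dz":-0.015,"roll":0},{"dx":0,"dy":0,"dz":-0.015,"roll":0},{"dx":0,"dy":0,"dz":0,"roll":0},{"dx":0,"dy":0,"dz":0,"roll":0}]' 0 25
python3 -m jog '[{"dx":0,"dy":0,"dz":0,"roll":0},{"dx":0,"dy":0,"dz":0,"roll":0},{"dx":0,"dy":0,"dz":0,"roll":0},{"dx":0,"dy":0,"dz":0,"roll":0},{"dx":0,"dy":0,"dz":0,"roll":0},{"dx":0,"dy":0,"dz":0,"roll":0},{"dx":0,"dy":0,"dz":0,"roll":0},{"dx":0,"dy":0,"dz":0,"roll":0},{"dx":0,"dy":0,"dz":0,"roll":0},{"dx":0,"dy":0,"dz":0,"roll":0}]' 1 25
```

```text
clock: 5.95
tool_pos: [0.4642, -0.1961, 0.0128]
eef_rot: [0.628, 0.778, 0.0, 0.0]
wrist_force: [-0.5, -0.0, 0.3]
gripper_width: 0.087
grasp_force: 0.0
clock: 7.2
tool_pos: [0.4633, -0.196, 0.0125]
eef_rot: [0.628, 0.778, -0.0, -0.0]
wrist_force: [-5.2, 0.2, 2.7]
gripper_width: 0.0173
grasp_force: 25.0
```

```bash
python3 -m jog '[{"dx":0,"dy":0,"dz":0.03,"roll":0},{"dx":0,"dy":0,"dz":0.05,"roll":0},{"dx":0.0066,"dy":0.0515,"dz":0,"roll":-1.06},{"dx":0.0066,"dy":0.0515,"dz":0,"roll":-1.06},{"dx":0.0066,"dy":0.0515,"dz":0,"roll":-1.06},{"dx":0.0066,"dy":0.0515,"dz":0,"roll":-1.06},{"dx":0.0066,"dy":0.0515,"dz":0,"roll":-1.06},{"dx":0.0066,"dy":0.0515,"dz":0,"roll":-1.06},{"dx":0.0066,"dy":0.0515,"dz":0,"roll":-1.06},{"dx":0.0066,"dy":0.0515,"dz":0,"roll":-1.06}]' 1 25
python3 - <<'E'
from h import *
import time
s=robot.snapshot("wrist"); s=robot.snapshot("wrist"); st=robot.state(); q=st["eef_rot"]
print(st["clock"],st["tool_pos"],np.degrees(np.arctan2(2*q[1]**2-1,2*q[0]*q[1])),st["wrist_force"],st["gripper_width"])
save(s,"w4"); np.savez("w4",**s)
E
```

```text
clock: 8.45
tool_pos: [0.517, 0.2184, 0.0926]
eef_rot: [0.684, 0.729, 0.001, -0.0]
wrist_force: [1.1, -0.0, -0.9]
gripper_width: 0.0171
grasp_force: 25.0
8.55 [0.51613989 0.22367105 0.09225227] 4.131652069572101 [-0.10876217  0.21795025 -0.92341088] 0.017205329395229115
```

View pics/w4.png

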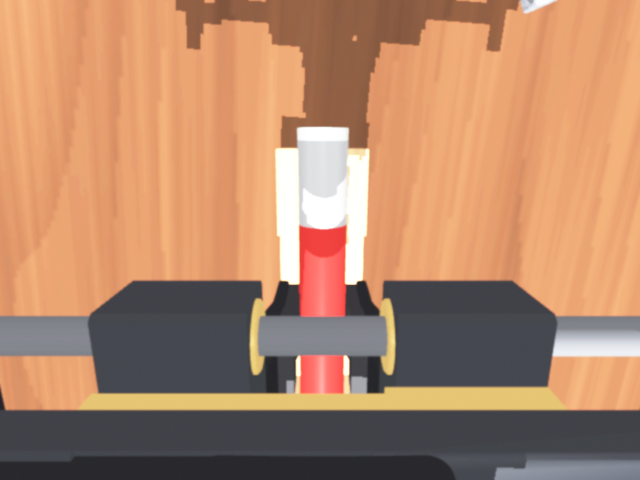

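The torch is held over the groove and centred on it. Its head face is at (323,128) and the cradle end at (322,150).

Run:
```python
from h import *
np.set_printoptions(precision=4,suppress=True)
s=dict(np.load("w4.npz")); st=robot.state(); q=st["eef_rot"]
a=np.radians(3.7); d=np.array([-np.sin(a),np.cos(a)])
h=at(s,323,128,.110); hb=at(s,323,223,.110); e=at(s,322,149,.02)
l=at(s,275.5,190,.02); r=at(s,368.5,190,.02); m=(l+r)/2
print("head",h,"mid via face",h[:2]-.075*d,"via band",hb[:2]-.041*d,"end",e, "width",np.linalg.norm(r-l))
o=e[:2]-.08*d; print("lay",o+.006*d,"local y of head",80+1000*(h-e)[:2]@d)
n=np.array([d[1],-d[0]]); print("lateral torch-groove mm",1000*(h-m)[:2]@n)
print(st["tool_pos"],np.degrees(np.arctan2(2*q[1]**2-1,2*q[0]*q[1])),st["clock"],st["joint_velocities"].round(3))
```

```text
head [0.5115 0.2977 0.11  ] mid via face [0.5163 0.2229] via band [0.5164 0.2252] end [0.5119 0.288  0.02  ] width 0.05127284062240421
lay [0.5167 0.2142] local y of head 89.71005889746937
lateral torch-groove mm 0.015503523382340597
[0.5161 0.2237 0.0923] 4.131652069572101 8.55 [ 0.047 -0.034  0.069  0.062  0.04   0.006  0.067]
```

```bash
python3 -m jog '[{"dx":0,"dy":0,"dz":0,"roll":0},{"dx":0,"dy":0,"dz":-0.012,"roll":0},{"dx":0,"dy":0,"dz":-0.012,"roll":0},{"dx":0,"dy":0,"dz":-0.012,"roll":0},{"dx":0,"dy":0,"dz":-0.012,"roll":0},{"dx":0,"dy":0,"dz":-0.012,"roll":0},{"dx":0,"dy":0,"dz":-0.010,"roll":0},{"dx":0,"dy":0,"dz":-0.003,"roll":0},{"dx":0,"dy":0,"dz":-0.002,"roll":0},{"dx":0,"dy":0,"dz":0,"roll":0}]' 1 25
python3 - <<'E'
from h import *
np.set_printoptions(precision=4,suppress=True)
s=robot.snapshot("wrist"); save(s,"w5"); np.savez("w5",**s); st=robot.state(); q=st["eef_rot"]
print(st["tool_pos"],np.degrees(np.arctan2(2*q[1]**2-1,2*q[0]*q[1])),st["wrist_force"],st["joint_velocities"].round(3))
E
```

```text
clock: 9.8
tool_pos: [0.517, 0.2163, 0.0178]
eef_rot: [0.684, 0.729, 0.0, 0.0]
wrist_force: [0.1, -1.0, -0.9]
gripper_width: 0.0172
grasp_force: 25.0
[0.517  0.2163 0.0179] 3.6769683728266886 [ 0.228  -0.1595 -1.6639] [-0.001 -0.003  0.    -0.001 -0.001 -0.001  0.001]
```

View pics/w5.png

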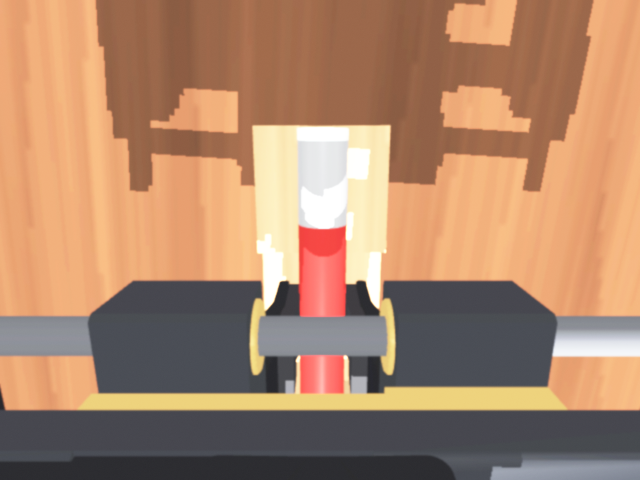

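The torch sits in line with the groove, head face at (323,128), level with the cradle end. Next I release it, rise above the rims, and shift 20 mm towards the head.

```bash
python3 -m jog '[{"dx":0,"dy":0,"dz":-0.0015,"roll":0},{"dx":0,"dy":0,"dz":0,"roll":0},{"dx":0,"dy":0,"dz":0,"roll":0},{"dx":0,"dy":0,"dz":0,"roll":0},{"dx":0,"dy":0,"dz":0.003,"roll":0},{"dx":0,"dy":0,"dz":0.0035,"roll":0},{"dx":-0.0006,"dy":0.01,"dz":0,"roll":0},{"dx":-0.0007,"dy":0.01,"dz":0,"roll":0},{"dx":0,"dy":0,"dz":0,"roll":0},{"dx":0,"dy":0,"dz":0,"roll":0}]' 0.6 5
python3 - <<'E'
from h import *
np.set_printoptions(precision=4,suppress=True)
s=robot.snapshot("wrist"); np.savez("w6",**s)
t=robot.snapshot("side"); c=t["img"][150:300,220:370]; cv2.imwrite("pics/s6.png",cv2.resize(c,(600,600),interpolation=cv2.INTER_CUBIC)[:,:,::-1])
st=robot.state(); print(st["tool_pos"],st["wrist_force"],st["gripper_width"])
E
```

```text
clock: 11.1
tool_pos: [0.5154, 0.236, 0.0224]
eef_rot: [0.684, 0.729, -0.0, 0.0]
wrist_force: [0.6, -0.3, -0.0]
gripper_width: 0.0349
grasp_force: 0.0
[0.5155 0.2357 0.0225] [-0.0709 -0.724  -0.0014] 0.03507151884930341
```

View pics/s6.png

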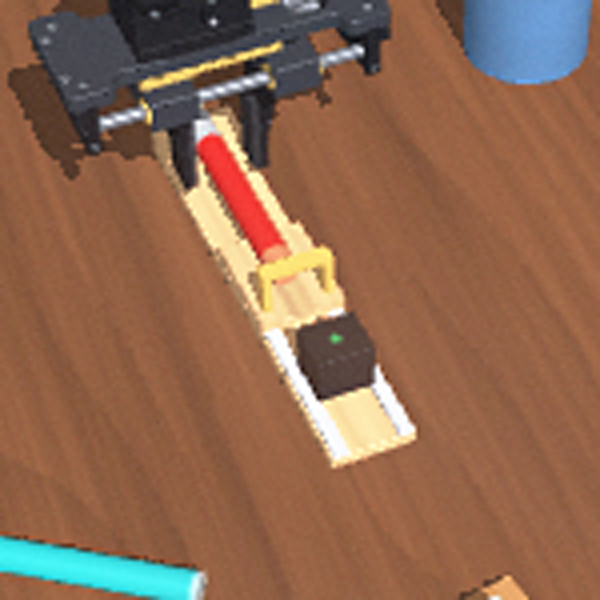

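The torch lies in the groove with its tail at crop (282,278), by the bridge. The block's +y top edge is around crop (332,324). I'll turn these into cradle coordinates.

Run:
```python
from h import *
s=robot.snapshot("side"); a=np.radians(3.7); d=np.array([-np.sin(a),np.cos(a)]); o=np.array([.5171,.2080])
f=lambda u,v,z:1000*(at(s,220+u/4,150+v/4,z)[:2]-o)@d
print("tail",f(282,283,.0247),"cap/red edge",f(272,252,.0337),"block face top",f(332,324,.043),"bridge top mid",f(298,262,.048),"dot",f(335,338,.043),"end",f(372,447,.02))
```

```text
tail -76.22814206280928 cap/red edge -59.64191448568253 block face top -132.7725715487974 bridge top mid -86.32578847630587 dot -142.92870965179588 end -203.12797039036863
```

The tail is about 8–13 mm short of the bridge and the block face is at about -132 mm. I close with a light 5 N grip, so a jam would slip rather than press hard, and begin the push.

```bash
python3 -m jog '[{"dx":0,"dy":0,"dz":0,"roll":0},{"dx":0,"dy":0,"dz":0,"roll":0},{"dx":0,"dy":0,"dz":0,"roll":0},{"dx":0,"dy":0,"dz":0,"roll":0},{"dx":0,"dy":0,"dz":0,"roll":0},{"dx":0,"dy":0,"dz":0,"roll":0},{"dx":0.0002,"dy":-0.003,"dz":0,"roll":0},{"dx":0.0003,"dy":-0.004,"dz":0,"roll":0},{"dx":0.0003,"dy":-0.004,"dz":0,"roll":0},{"dx":0.0003,"dy":-0.004,"dz":0,"roll":0}]' 1 5
python3 -m jog '[{"dx":0.0003,"dy":-0.004,"dz":0,"roll":0},{"dx":0.0002,"dy":-0.004,"dz":0,"roll":0},{"dx":0.0003,"dy":-0.004,"dz":0,"roll":0},{"dx":0.0002,"dy":-0.004,"dz":0,"roll":0},{"dx":0.0003,"dy":-0.004,"dz":0,"roll":0},{"dx":0.0002,"dy":-0.003,"dz":0,"roll":0},{"dx":0.0002,"dy":-0.003,"dz":0,"roll":0},{"dx":0.0002,"dy":-0.003,"dz":0,"roll":0},{"dx":0.0001,"dy":-0.002,"dz":0,"roll":0},{"dx":0,"dy":0,"dz":0,"roll":0}]' 1 5
python3 - <<'E'
from h import *
np.set_printoptions(precision=4,suppress=True)
t=robot.snapshot("side"); c=t["img"][150:300,220:370]; cv2.imwrite("pics/s7.png",cv2.resize(c,(600,600),interpolation=cv2.INTER_CUBIC)[:,:,::-1])
st=robot.state(); print(st["tool_pos"],st["wrist_force"],st["gripper_width"])
E
```

```text
clock: 12.5
tool_pos: [0.5165, 0.221, 0.0226]
eef_rot: [0.684, 0.729, 0.0, -0.0]
wrist_force: [-1.0, 1.5, -0.6]
gripper_width: 0.0177
grasp_force: 5.0
clock: 13.75
tool_pos: [0.5186, 0.1897, 0.0225]
eef_rot: [0.684, 0.729, -0.0, 0.0]
wrist_force: [-2.1, 0.6, 0.6]
gripper_width: 0.0174
grasp_force: 5.0
[0.5186 0.1897 0.0225] [-2.8036  0.7432  1.8272] 0.017631294058912724
```

View pics/s7.png

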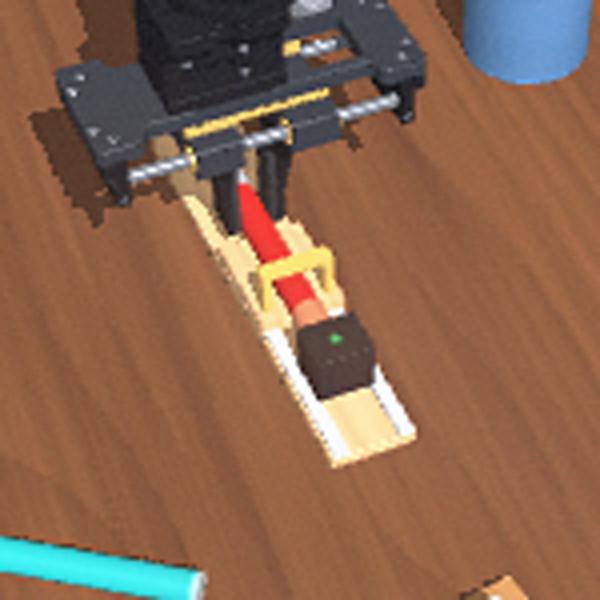

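The torch has gone under the bridge, with its cap at crop (312,310) just short of the block. The block has not moved (dot still at (335,338)). I continue in small steps, watching the force.

```bash
python3 -m jog '[{"dx":-0.0003,"dy":-0.001,"dz":0,"roll":0},{"dx":0,"dy":-0.001,"dz":0,"roll":0},{"dx":0,"dy":-0.001,"dz":0,"roll":0},{"dx":0.0001,"dy":-0.001,"dz":0,"roll":0},{"dx":0.0001,"dy":-0.001,"dz":0,"roll":0},{"dx":0.0001,"dy":-0.001,"dz":0,"roll":0},{"dx":0.0001,"dy":-0.001,"dz":0,"roll":0},{"dx":0,"dy":-0.001,"dz":0,"roll":0},{"dx":0.0001,"dy":-0.001,"dz":0,"roll":0},{"dx":0,"dy":0,"dz":0,"roll":0}]' 1 5
python3 -m jog '[{"dx":0.0001,"dy":-0.0005,"dz":0,"roll":0},{"dx":0,"dy":-0.0005,"dz":0,"roll":0},{"dx":0,"dy":-0.0005,"dz":0,"roll":0},{"dx":0,"dy":-0.0005,"dz":0,"roll":0},{"dx":0.0001,"dy":-0.0005,"dz":0,"roll":0},{"dx":0,"dy":-0.0005,"dz":0,"roll":0},{"dx":0,"dy":-0.0005,"dz":0,"roll":0},{"dx":0,"dy":-0.0005,"dz":0,"roll":0},{"dx":0,"dy":0,"dz":0,"roll":0},{"dx":0,"dy":0,"dz":0,"roll":0}]' 1 5
python3 - <<'E'
from h import *
np.set_printoptions(precision=3,suppress=True)
for i in range(4):
    t=robot.snapshot("side"); st=robot.state(); print(st["tool_pos"],st["wrist_force"])
im=t["img"][225:255,285:320].astype(int); g=(im[...,1]>im[...,0]+40)&(im[...,1]>im[...,2]+20); v,u=np.nonzero(g); print("dot",(u.mean()+285-220)*4,(v.mean()+225-150)*4,len(u))
E
```

```text
clock: 15.05
tool_pos: [0.5189, 0.181, 0.0226]
eef_rot: [0.684, 0.729, 0.0, 0.0]
wrist_force: [1.5, 1.4, 0.4]
gripper_width: 0.0177
grasp_force: 5.0
clock: 16.3
tool_pos: [0.5191, 0.1772, 0.0227]
eef_rot: [0.684, 0.729, 0.0, 0.0]
wrist_force: [3.0, 2.8, 1.3]
gripper_width: 0.0172
grasp_force: 5.0
[0.519 0.177 0.023] [2.546 4.201 1.13 ]
[0.519 0.177 0.023] [2.965 3.133 1.761]
[0.519 0.177 0.023] [2.213 2.948 1.974]
[0.519 0.177 0.023] [2.844 2.844 1.906]
dot 336.0 341.0 4
```

```bash
python3 -m jog '[{"dx":0.0002,"dy":-0.0005,"dz":0,"roll":0},{"dx":0.0001,"dy":-0.0005,"dz":0,"roll":0},{"dx":0,"dy":-0.0005,"dz":0,"roll":0},{"dx":0,"dy":-0.0005,"dz":0,"roll":0},{"dx":0.0001,"dy":-0.0005,"dz":0,"roll":0},{"dx":0,"dy":-0.0005,"dz":0,"roll":0},{"dx":0,"dy":0,"dz":0,"roll":0},{"dx":0,"dy":0,"dz":0,"roll":0},{"dx":0,"dy":0,"dz":0,"roll":0},{"dx":0,"dy":0,"dz":0,"roll":0}]' 1 4 | grep -E "clock|tool|wrist|grasp"
python3 - <<'E'
from h import *
np.set_printoptions(precision=4,suppress=True)
F=[]
for i in range(3):
    t=robot.snapshot("side"); st=robot.state(); F.append(st["wrist_force"])
print(st["tool_pos"],np.mean(F,0))
im=t["img"][225:260,285:325].astype(int); g=(im[...,1]>im[...,0]+20)&(im[...,1]>im[...,2]+10); v,u=np.nonzero(g); print("dot",(u.mean()+285-220)*4,(v.mean()+225-150)*4,len(u))
E
```

```text
clock: 17.75
tool_pos: [0.5194, 0.1741, 0.0226]
wrist_force: [2.9, 3.2, 1.4]
grasp_force: 4.0
[0.5194 0.174  0.0226] [2.6711 2.9708 1.1975]
dot 339.33333333333326 343.33333333333337 6
```

```bash
python3 -m jog '[{"dx":0.0002,"dy":-0.0005,"dz":0,"roll":0},{"dx":0.0001,"dy":-0.0005,"dz":0,"roll":0},{"dx":0,"dy":-0.0005,"dz":0,"roll":0},{"dx":0,"dy":-0.0005,"dz":0,"roll":0},{"dx":0.0001,"dy":-0.0005,"dz":0,"roll":0},{"dx":0,"dy":-0.0005,"dz":0,"roll":0},{"dx":0,"dy":0,"dz":0,"roll":0},{"dx":0,"dy":0,"dz":0,"roll":0},{"dx":0,"dy":0,"dz":0,"roll":0},{"dx":0,"dy":0,"dz":0,"roll":0}]' 1 4 | grep -E "clock|tool|wrist|grasp"
python3 - <<'E'
from h import *
np.set_printoptions(precision=4,suppress=True)
F=[]
for i in range(3):
    t=robot.snapshot("side"); st=robot.state(); F.append(st["wrist_force"])
print(st["tool_pos"],np.mean(F,0))
im=t["img"][225:260,285:325].astype(int); g=(im[...,1]>im[...,0]+20)&(im[...,1]>im[...,2]+10); v,u=np.nonzero(g); print("dot",(u.mean()+285-220)*4,(v.mean()+225-150)*4,len(u))
E
```

```text
clock: 19.15
tool_pos: [0.5197, 0.171, 0.0225]
wrist_force: [0.6, 3.6, 1.9]
grasp_force: 4.0
[0.5197 0.171  0.0225] [0.3356 3.5009 1.7618]
dot 341.1428571428571 348.0 7
```

```bash
cat > c.py <<'E'
from h import *
np.set_printoptions(precision=4,suppress=True)
F=[]
for i in range(3):
    t=robot.snapshot("side"); st=robot.state(); F.append(st["wrist_force"])
print(st["clock"],st["tool_pos"],np.mean(F,0),st["gripper_width"])
im=t["img"][225:265,285:330].astype(int); g=(im[...,1]>im[...,0]+20)&(im[...,1]>im[...,2]+10); v,u=np.nonzero(g); print("dot",(u.mean()+285-220)*4,(v.mean()+225-150)*4,len(u))
E
python3 -m jog '[{"dx":0.0001,"dy":-0.0005,"dz":0,"roll":0},{"dx":0,"dy":-0.0005,"dz":0,"roll":0},{"dx":0,"dy":-0.0005,"dz":0,"roll":0},{"dx":0,"dy":-0.0005,"dz":0,"roll":0},{"dx":0.0001,"dy":-0.0005,"dz":0,"roll":0},{"dx":0,"dy":-0.0005,"dz":0,"roll":0},{"dx":0,"dy":0,"dz":0,"roll":0},{"dx":0,"dy":0,"dz":0,"roll":0},{"dx":0,"dy":0,"dz":0,"roll":0},{"dx":0,"dy":0,"dz":0,"roll":0}]' 1 4 | grep -E "wrist"; python3 c.py
```

```text
wrist_force: [-1.0, 6.7, 1.3]
20.7 [0.5199 0.1688 0.0226] [-0.2581  5.956   0.3097] 0.017808057259019745
dot 344.0 350.0 6
```

```bash
python3 -m jog '[{"dx":0.0001,"dy":-0.0005,"dz":0,"roll":0},{"dx":0,"dy":-0.0005,"dz":0,"roll":0},{"dx":0,"dy":-0.0005,"dz":0,"roll":0},{"dx":0,"dy":-0.0005,"dz":0,"roll":0},{"dx":0.0001,"dy":-0.0005,"dz":0,"roll":0},{"dx":0,"dy":-0.0005,"dz":0,"roll":0},{"dx":0,"dy":0,"dz":0,"roll":0},{"dx":0,"dy":0,"dz":0,"roll":0},{"dx":0,"dy":0,"dz":0,"roll":0},{"dx":0,"dy":0,"dz":0,"roll":0}]' 1 4 | grep -E "wrist"; python3 c.py
```

```text
wrist_force: [-0.6, 6.0, 0.3]
22.1 [0.5201 0.1659 0.0225] [-0.3926  6.5697  0.0515] 0.017966665308902546
dot 344.0 350.0 6
```

At y≈0.168 the force rose to about 6 N and the block stopped. On the next 3 mm the pads only slipped at the same force, so the block is firm, with about 5 N on it after groove friction. I hold for over a second, then release and retreat upward.

```bash
python3 -m jog '[{"dx":0,"dy":0,"dz":0,"roll":0},{"dx":0,"dy":0,"dz":0,"roll":0},{"dx":0,"dy":0,"dz":0,"roll":0},{"dx":0,"dy":0,"dz":0,"roll":0},{"dx":0,"dy":0,"dz":0,"roll":0},{"dx":0,"dy":0,"dz":0,"roll":0},{"dx":0,"dy":0,"dz":0,"roll":0},{"dx":0,"dy":0,"dz":0,"roll":0},{"dx":0,"dy":0,"dz":0,"roll":0},{"dx":0,"dy":0,"dz":0,"roll":0}]' 1 4 | grep -E "wrist"; python3 c.py
python3 -m jog '[{"dx":0,"dy":0,"dz":0,"roll":0},{"dx":0,"dy":0,"dz":0,"roll":0},{"dx":0,"dy":0,"dz":0,"roll":0},{"dx":0,"dy":0,"dz":0,"roll":0},{"dx":0,"dy":0,"dz":0,"roll":0},{"dx":0,"dy":0,"dz":0.005,"roll":0},{"dx":0,"dy":0,"dz":0.02,"roll":0},{"dx":0,"dy":0,"dz":0.04,"roll":0},{"dx":0,"dy":0.02,"dz":0.04,"roll":0},{"dx":0,"dy":0.04,"dz":0.04,"roll":0}]' 0.5
python3 -m jog '[{"dx":0,"dy":0.04,"dz":0.02,"roll":0},{"dx":0,"dy":0.04,"dz":0,"roll":0},{"dx":0,"dy":0.03,"dz":0,"roll":0},{"dx":0,"dy":0,"dz":0,"roll":0},{"dx":0,"dy":0,"dz":0,"roll":0},{"dx":0,"dy":0,"dz":0,"roll":0},{"dx":0,"dy":0,"dz":0,"roll":0},{"dx":0,"dy":0,"dz":0,"roll":0},{"dx":0,"dy":0,"dz":0,"roll":0},{"dx":0,"dy":0,"dz":0,"roll":0}]' | grep -E "tool|clock"
python3 c.py
python3 - <<'E'
from h import *
t=robot.snapshot("side"); c=t["img"][150:300,220:370]; t=robot.snapshot("top"); d=t["img"][215:275,215:335]
c=cv2.resize(c,(420,420),interpolation=cv2.INTER_CUBIC); d=cv2.resize(d,(360,180),interpolation=cv2.INTER_CUBIC); d=np.vstack([d,np.zeros((240,360,3),np.uint8)])
cv2.imwrite("pics/end.png",np.hstack([c,d])[:,:,::-1])
E
```

```text
wrist_force: [0.2, 6.0, 0.0]
23.5 [0.5201 0.1659 0.0225] [-0.1756  6.8041  0.0605] 0.017772938026550444
dot 344.0 350.0 6
clock: 24.75
tool_pos: [0.5206, 0.224, 0.1696]
eef_rot: [0.685, 0.728, 0.0, 0.0]
wrist_force: [0.8, 0.4, -0.6]
gripper_width: 0.0439
grasp_force: 0.0
clock: 26.0
tool_pos: [0.5202, 0.3351, 0.1876]
26.15 [0.5202 0.3352 0.1876] [ 0.2993 -0.2811  0.7064] 0.043277688849812965
dot 344.0 350.0 6
```

View pics/end.png

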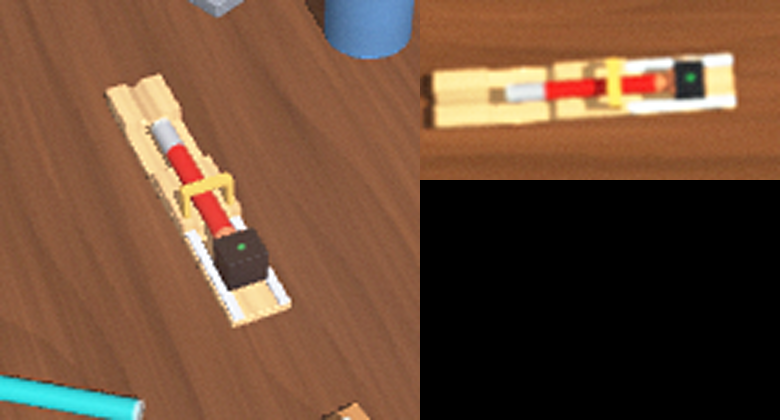

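The end view shows the torch under the bridge and the block pushed back, with its dot at (242,247). I need to check for a gap at (670,82) in the top crop.

Run:
```python
from h import *
np.set_printoptions(precision=4,suppress=True)
s=robot.snapshot("top"); im=s["img"]
a=np.radians(3.7); d=np.array([-np.sin(a),np.cos(a)]); o=np.array([.5155,.2065])
for y in range(-38,-185,-3):
    p=proj(s,[*(o+d*y/1000),.031]).astype(np.float32)
    print(y,p.round(1),cv2.getRectSubPix(im,(1,1),(float(p[0]),float(p[1])))[0,0], end=" | ")
for y in (0,10,20,30,15): 
    p=proj(s,[*(o+d*y/1000),.031]); print(y,im[int(round(p[1])),int(round(p[0]))])
h=robot.masks_of("red_torch_mid","top"); print(h[0]["score"] if h else None)
cv2.imwrite("pics/gap.png",cv2.resize(np.hstack([im[228:256,270:320]]),(800,448),interpolation=cv2.INTER_NEAREST)[:,:,::-1])
```

```text
-38 [262.1 244.5] [250  39  31] | -41 [263.2 244.4] [250  39  33] | -44 [264.2 244.3] [250  42  36] | -47 [265.3 244.3] [250  41  35] | -50 [266.4 244.2] [250  43  34] | -53 [267.5 244.1] [251  42  37] | -56 [268.6 244. ] [251  42  38] | -59 [269.7 244. ] [251  44  37] | -62 [270.8 243.9] [252  45  37] | -65 [271.9 243.8] [245  39  33] | -68 [273.  243.7] [197  35  29] | -71 [274.1 243.7] [166  26  23] | -74 [275.2 243.6] [166  29  22] | -77 [276.3 243.5] [193  87  37] | -80 [277.4 243.4] [243 190  76] | -83 [278.4 243.4] [255 241 104] | -86 [279.5 243.3] [254 242 109] | -89 [280.6 243.2] [253 211  91] | -92 [281.7 243.1] [251 117  52] | -95 [282.8 243.1] [250  50  35] | -98 [283.9 243. ] [251  44  38] | -101 [285.  242.9] [251  43  38] | -104 [286.1 242.8] [251  43  39] | -107 [287.2 242.7] [250  40  35] | -110 [288.3 242.7] [250  44  37] | -113 [289.4 242.6] [250  42  35] | -116 [290.5 242.5] [251  44  34] | -119 [291.5 242.4] [251  55  41] | -122 [292.6 242.4] [251  98  65] | -125 [293.7 242.3] [253 157 100] | -128 [294.8 242.2] [254 180 115] | -131 [295.9 242.1] [250 163 103] | -134 [297.  242.1] [215 123  74] | -137 [298.1 242. ] [191 108  70] | -140 [299.2 241.9] [136  80  60] | -143 [300.3 241.8] [67 53 51] | -146 [301.4 241.8] [45 46 50] | -149 [302.5 241.7] [46 57 52] | -152 [303.5 241.6] [47 86 58] | -155 [304.6 241.5] [ 47 114  65] | -158 [305.7 241.5] [47 95 61] | -161 [306.8 241.4] [43 55 49] | -164 [307.9 241.3] [55 50 50] | -167 [309.  241.2] [141 111  79] | -170 [310.1 241.1] [245 208 137] | -173 [311.2 241.1] [255 244 175] | -176 [312.3 241. ] [255 245 179] | -179 [313.4 240.9] [254 245 179] | -182 [314.4 240.8] [254 244 179] | 0 [233 235 235]
10 [239 241 236]
20 [171 130  83]
30 [241 201 129]
15 [198 181 151]
0.81
```

View pics/gap.png

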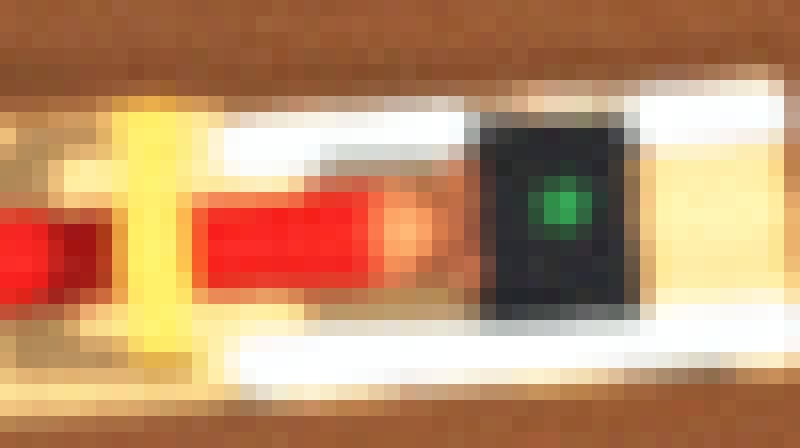

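The 32 mm block shows only about 26 mm of dark top. The darker copper strip in front of it (to about -136 mm) is its contact plate. The torch's copper starts at -122 mm, so its tail is at -136 mm and touches the plate. The dot has not moved since release.

```bash
python3 -c "
from plant import robot
print(robot.hand_in())"
```

```text
the job is handed in; nothing more can be done
None
```

The red torch is in the cradle with its tail touching the contact block. I pushed the block until it came up firm and held it there for over a second at about 5 N, then let go, moved the arm clear and handed the job in at about 26 s.

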